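# Drift a stuck stone core out of its barrel

### The arm

A 6-joint arm with a two-finger parallel gripper is mounted at the origin on the work surface. World frame = base frame: x ahead of the robot, y to its left, z up, the work surface at z = 0. Lengths are in m, angles in rad, forces in N, time in s.
With the tool pointing down it reaches from about 0.35 to 0.975 m from the base axis. Payload 4.9 kg.
Tool frame: the origin (TCP) lies at the very end of the fingers, on their centre line; the grasp point (between the pads) lies ctrl.grip_point_offset behind it (ctrl.grip_point_offset is the distance from the TCP to the grasp point, in m); z points along the fingers, y is the direction in which the jaws open and shut (so a half turn about z gives the same grasp; the last joint's range is limited). The gripper opens to 85 mm and grips with 20 to 120 N. Pads are 22 mm wide; open, the fingers measure 114 mm over their backs; the gripper's body (76 mm by 85 mm) begins 54 mm behind the grasp point. The pads swing forward as they close: fully open they stand 13 mm farther back than shut.
Start: joints at [1.063, 0.053, 1.613, -0, 1.476, -0.119], TCP at [0.237, 0.578, 0.231] pointing down, gripper open.
Joint ranges: [-3.01, 3.01], [-1.01, 2.22], [0.06, 2.58], [-1.02, 4.17], [0.09, 2.62], [-3.14, 3.14]. Speed limits (rad/s): [2.57, 2.57, 3.14, 3.14, 3.14, 3.14].

### API

Orientations are given as a rotation vector (axis times angle).
In Python, from station import ctrl gives the robot as it stands. The module is installed in compiled form; this text tells all that it offers.
- The arm moves only by the shell command python3 -m creep 'ROWS' [FORCE]. ROWS is JSON, a list of rows, each a list of 5 numbers: the closure in counts, from 0 (fully open) to 255 (shut), then the shift along the tool's x, y, z in mm, then the turn about the tool's z in rad. A call has 1 to 12 rows; each row is the pose to reach, as a shift and turn from the pose commanded when the call began, along the tool's axes at that moment; what a row does not reach only later rows make up. A row lasts 1/12 s, in which the tool goes at most 41.7 mm and 7.16 degrees, less where a joint would pass 70% of its speed; a pose out of reach is approached as far as the arm can. A call with a gripper value outside its range is refused whole. The fingers move at their own pace and stop on an object; FORCE is the grip in N (left out, the last holds). Time passes only in rows, so rows that repeat a pose let the fingers close. It gives the time, the measured TCP pose, the force and the opening at its end, in the units of the state.
- ctrl.get_obs(): the state, without advancing time (a new reading comes with each control period).
- ctrl.get_image(name): name is "side" or "top"; returns the picture (480x640x3 uint8, red, green, blue); there is no depth.
- ctrl.calibration(name): a dict with "fx", "fy", "cx", "cy" (pixels), "R" (3x3) and "t" (3): a world point X has camera coordinates R X + t. Camera axes: x right, y down, z forward; pixel columns grow to the right and rows downward; lengths in m; the calibration is good to about 2 mm. A picture is of the moment at which its call begins. calibration takes no time and is no camera call.
- ctrl.finish_job(): hands the job in, once; it reports no verdict.
Trained networks look in the newest picture that a camera, given by its name, has taken for a name from the list of things; names that differ only in an ending like _2 or _b are one class to them, and where a whole thing is asked for, a point or a joint stands for the part that bears it (a point fixed in the world has none). Each returns a list of dicts, best first, with "conf" (0 to 1); they miss things now and then, are a little off and sometimes report something else, mostly with a low value. They report only what shows in the picture. A call takes as long as a camera call. They do not tell look-alikes from the thing itself.
- ctrl.boxes_of(camera, label): "rect" ([left, top, width, height] in pixels, round what is visible of it).
- ctrl.outline_of(camera, label): "mask" (480x640 bool, what is visible of it) and "rect" ([left, top, width, height] in pixels, round what is visible of it).
The state is a dict: "t": time; "q": joint angles; "dq": joint speeds; "effort": joint torques, N m; "tool_pos": TCP position; "tool_rot": TCP orientation; "contact_force": force on the tool from outside, world axes, zero at the start; "wrist_torque": the same for the moment, N m; "opening": finger opening in m.
Only numpy, scipy, OpenCV 4.12 (cv2) and the standard library are available. Lean on these libraries where they do the work, as an engineer would, in place of code of your own. Each camera call takes 0.05 s, during which the arm holds its last target. There are 200 camera calls.

### The job

A drilled stone core is stuck in the barrel of the push-out stand. Take the drift from its wooden holder, feed it down through the guide collar and gently push the core out of the bottom of the barrel so that it drops into the tray, then put the drift back in its holder, fully home, and let go. The stone chips and the guide scores easily: keep the drift's pressure on the core and on the stand, sideways as well as down, below 20 N, do not touch the core with the gripper, and leave the other things where they are.

Things in the scene. Friction and masses are not known exactly. Their poses are not given: they have to be found in the camera images.
- stand: Push-out stand fixed in a white tray 170 (x) x 150 (y) mm (walls 22 high, floor 5 thick), origin on the table under the barrel's axis, z up. Two columns at y = +-50 mm carry a frame with its top at 105 mm and the guide collar on it; nothing is higher than 128 mm. Rigid upright slotted steel barrel on the origin's axis, 30 mm wide inside, from 45 to 97 mm high, open at both ends.
- guide_nominal (a point): Point on the barrel's axis, level with the guide collar's top, 125 mm above the table. The collar (twelve-sided, 60 mm across, 105 to 125 mm high, upright through hole 20 mm in diameter) is clamped by hand, rigidly, with its hole 4 to 5.5 mm off this point in an unknown horizontal direction, different each time: it must be found. The 17 mm drift then passes it and meets the core off centre, which is fine.
- barrel_exit (a point): Centre of the barrel's open lower end, on its axis, 45 mm above the table, 40 mm above the tray floor. 10 mm higher, three spring balls narrow the barrel to about 24 mm and hold the core; pushing it past them takes roughly 5 to 12 N at first, then 1 to 5 N.
- core: The pale green stone core, a cylinder 28 mm in diameter and 30 mm long, origin at the centre of its underside, z along its axis. It starts upright in the barrel, resting on the spring balls, its top about 90 mm above the table. It comes free once its top is pushed below the balls (55 mm height) and drops into the tray, where it may stand or lie.
- holder: Wooden holder block fixed to the table, 70 x 70 x 50 mm, origin at the centre of its underside, with an upright blind hole 21.5 mm in diameter and 45 mm deep in the middle of its top.
- drift: The drift (push rod), 140 mm long in all, origin at the tip of its nose, z up along the rod to the handle. Steel rod 17 mm in diameter and 95 mm long with a flat nose, its edge barely rounded; above it a square wooden handle 24 x 24 mm (sides along its x and y) and 45 mm tall, from 95 to 140 mm from the nose. 220 g. Starts upright in the holder's hole, nose 5 mm above the table.
- drift_grip (a point): Middle of the drift's wooden handle, 117.5 mm above the nose.
- finished_a: Finished stone core, cylinder 28 mm in diameter, 30 mm tall, origin under its centre. Leave alone.
- finished_b: Another finished stone core, same size, origin under its centre. Leave alone.
- dish: Small white bowl, 90 mm wide, 25 mm high, origin under its centre. Leave alone.
- brush: Hand brush lying on the table. Leave alone.
Mind the look-alikes: they are no part of the job. What is meant by the stand is not orange, purple or red, and is the smaller of those in its own colour.

How it is judged:
On the way, in this order (a step that is already met when the one before it is completed fails the run):
1. the drift's nose is down through the guide, the core still in the barrel (z of drift in the frame of stand between 0.04 and 0.103 m and horizontal distance between drift and stand below 0.009 m and height (world z) of core above 0.045 m), for 0.1 s.
2. the core has left the barrel downwards while the drift is in the barrel (x of core in the frame of stand between -0.085 and 0.085 m and y of core in the frame of stand between -0.075 and 0.075 m and height (world z) of core between 0 and 0.03 m and horizontal distance between drift and stand below 0.01 m and z of drift in the frame of stand between 0.03 and 0.075 m), for 0.1 s.
At the end, for the whole second after the job is handed in: The core lies or stands at rest in the stand's tray, its underside's centre less than 30 mm above the table, below the barrel; the drift stands released and at rest in its holder, nose within 4 mm of the hole's axis and less than 9 mm above the table, leaning less than 0.1 rad (x of core in the frame of stand between -0.085 and 0.085 m and y of core in the frame of stand between -0.075 and 0.075 m and height (world z) of core between 0 and 0.03 m and horizontal distance between drift and holder below 0.004 m and height (world z) of drift below 0.009 m and angle between drift's own z axis and vertical below 0.1 rad and linear speed of each of core, drift below 0.02 m/s and contact force between drift and the fingers below 0.1 N); the robot touches nothing.
It fails at once if the drift presses on the stand, its guide, barrel or tray with more than 20 N (contact force between drift and stand above 20 N).
It fails at once if the drift presses on the stone core with more than 20 N (contact force between drift and core above 20 N).
It fails at once if the gripper or arm touches the core (contact force between core and the fingers above 0.5 N or contact force between core and the arm above 0.5 N).
It fails at once if a finished core, the dish or the brush is pushed more than 20 mm (distance of any of finished_a, finished_b, dish, brush from where it was at the start of the episode above 0.02 m).
It also fails if it takes over 72 s, if anything falls off the work surface, if the arm or the gripper's body presses on something with over 40 N, if the wrist force passes 120 N, or if a joint passes its speed limit or range.

## Working session

There is one attempt and no reset: what is moved stays moved. The work goes in short steps, Python scripts to look and compute and a shell command to move; the robot and the scene stay as the last step left them, time stands still between calls to the robot, and variables do not carry over. Pictures are saved under pics/ and viewed, about 8 in all and at most 12, crops included, and the job is handed in when it is done.

```bash
mkdir -p pics; python3 - <<'E'
from station import ctrl
import cv2,numpy as np
for n in("side","top"):
    im=ctrl.get_image(n); cv2.imwrite(f"pics/{n}0.png",im[:,:,::-1])
    c=ctrl.calibration(n); print(n,{k:np.round(v,4).tolist() for k,v in c.items()})
    for l in("stand","core","holder","drift","dish","brush"):
        print(l,[(round(b["conf"],2),np.round(b["rect"]).tolist()) for b in ctrl.boxes_of(n,l)])
print(ctrl.get_obs(),ctrl.grip_point_offset)
E
```

```text
side {'fx': 449.7655, 'fy': 449.7655, 'cx': 313.8896, 'cy': 237.7735, 'R': [[0.9078, -0.4192, -0.0109], [-0.3044, -0.6409, -0.7047], [0.2884, 0.6431, -0.7094]], 't': [-0.4644, 0.2424, 0.9438]}
stand [(0.95, [299.0, 128.0, 65.0, 62.0]), (0.68, [218.0, 223.0, 81.0, 86.0]), (0.66, [119.0, 165.0, 109.0, 103.0]), (0.57, [325.0, 266.0, 98.0, 93.0]), (0.55, [196.0, 351.0, 145.0, 128.0])]
core []
holder [(0.96, [270.0, 190.0, 41.0, 38.0])]
drift [(0.59, [282.0, 172.0, 13.0, 34.0])]
dish [(0.76, [442.0, 293.0, 42.0, 32.0])]
brush [(0.7, [332.0, 185.0, 68.0, 29.0])]
top {'fx': 562.4295, 'fy': 562.4295, 'cx': 319.7001, 'cy': 242.7363, 'R': [[-0.0183, -0.9998, -0.0088], [-0.9962, 0.019, -0.0849], [0.085, 0.0072, -0.9964]], 't': [0.0314, 0.535, 1.4802]}
stand [(0.9, [398.0, 286.0, 99.0, 107.0]), (0.87, [163.0, 310.0, 87.0, 96.0]), (0.8, [364.0, 193.0, 57.0, 70.0]), (0.68, [164.0, 137.0, 59.0, 72.0]), (0.57, [274.0, 260.0, 71.0, 77.0])]
core []
holder [(0.58, [227.0, 222.0, 35.0, 34.0])]
drift [(0.46, [233.0, 232.0, 14.0, 9.0])]
dish [(0.57, [400.0, 141.0, 31.0, 33.0])]
brush [(0.95, [249.0, 123.0, 16.0, 74.0])]
{'t': 0.7, 'q': array([ 1.06299539e+00,  5.26852154e-02,  1.61286623e+00, -4.20102161e-05,
        1.47597839e+00, -1.18989248e-01]), 'dq': array([ 0.00179775, -0.00024905, -0.00015426,  0.00178535,  0.00117536,
        0.00116552]), 'effort': array([ 1.27259904e-03, -3.93545008e+01, -3.70371079e+01, -5.58483009e-05,
        3.42532694e-04,  1.85162648e-06]), 'tool_pos': array([0.23693517, 0.57834874, 0.23133295]), 'tool_rot': array([6.06886646e-01, 3.08235646e+00, 7.36237207e-05]), 'contact_force': array([ 0.95778996, -0.21661076,  0.22477861]), 'wrist_torque': array([0.03686656, 0.01842826, 0.04096197]), 'opening': 0.0855209643304494} 0.0187
```

View pics/top0.png

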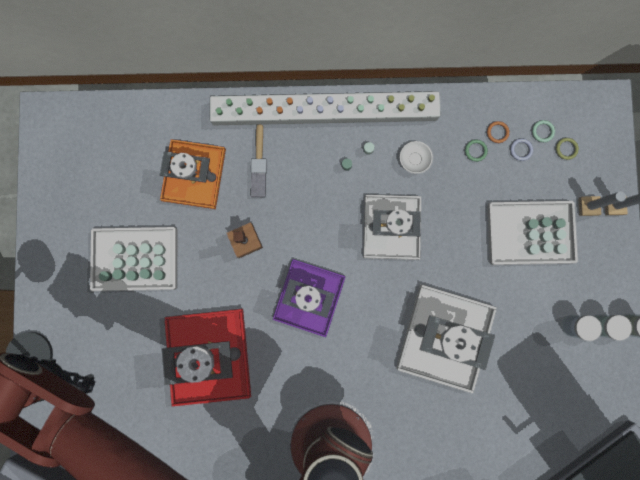

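View pics/side0.png

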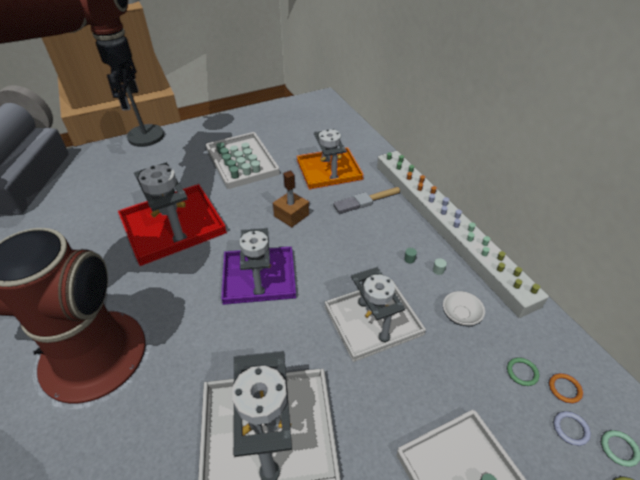

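Top view: candidates for the stand are orange (192,172), purple (308,297), red (205,357), small white (392,227) and large white (447,338). By the description it is the smaller white one, at top (392,227) and side (375,310). The drift is in the holder at top (243,238) and side (290,200).

```bash
python3 - <<'E'
import cv2,numpy as np
a=cv2.imread("pics/top0.png");b=cv2.imread("pics/side0.png")
f=lambda i,x,y,w,h,s:cv2.resize(i[y:y+h,x:x+w],None,fx=s,fy=s,interpolation=cv2.INTER_CUBIC)
r1=np.hstack([f(a,355,185,80,80,5),f(b,320,260,100,100,4)])
r2=np.hstack([f(a,220,215,50,25*2-10,8),f(b,260,165,50,40,8)])[:200*2]
r2=cv2.resize(r2,(800,320))[:, :]
cv2.imwrite("pics/crop1.png",np.vstack([r1,r2])[:600] if 0 else cv2.resize(np.vstack([r1,r2]),(660,594)))
E
```

```text
(no output)
```

View pics/crop1.png

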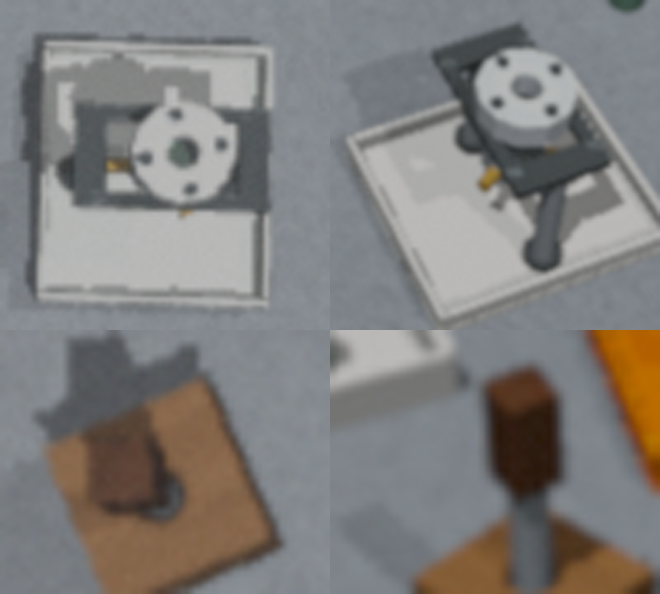

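The close crop confirms the small white stand. Its collar hole is at about top (399.4,221.8) and side (379.7,286.7). The handle top is at crop (123,470) in the top view and (522,390) in the side view.

```bash
cat > h.py <<'E'
import numpy as np,cv2
from station import ctrl
from scipy.spatial.transform import Rotation as Ro
def bp(n,p,z):
    c=ctrl.calibration(n);R=np.array(c["R"]);t=np.array(c["t"])
    d=R.T@[(p[0]-c["cx"])/c["fx"],(p[1]-c["cy"])/c["fy"],1];o=-R.T@t
    return (o+d*(z-o[2])/d[2])[:2]
def pr(n,X):
    c=ctrl.calibration(n);q=np.array(c["R"])@X+c["t"]
    return np.array([c["fx"]*q[0]/q[2]+c["cx"],c["fy"]*q[1]/q[2]+c["cy"]])
def totool(w):  # world vector (m) -> tool axes mm
    return Ro.from_rotvec(ctrl.get_obs()["tool_rot"]).inv().apply(w)*1000
E
python3 - <<'E'
from h import *
r=lambda v:np.round(np.array(v)*1000,1).tolist()
T=lambda x,y:(x/4.125+355-.4,y/4.125+185-.4); S=lambda x,y:((x-330)/3.3+320-.4,y/3.3+260-.4)
TD=lambda x,y:(x/6.6+220-.4,(y-330)/6.6+215-.4); SD=lambda x,y:((x-330)/6.6+260-.4,(y-330)/6.6+165-.4)
print("hole",r(bp("top",T(183,152),.125)),r(bp("side",S(527,88),.125)))
# collar disc: bright blobs, ellipse of hull
for n,f,roi in(("top","pics/top0.png",(385,205,30,35)),("side","pics/side0.png",(360,270,42,36))):
    g=cv2.cvtColor(cv2.imread(f),cv2.COLOR_BGR2GRAY);x,y,w,h=roi
    k=8;G=cv2.resize(g[y:y+h,x:x+w],None,fx=k,fy=k,interpolation=cv2.INTER_CUBIC)
    cs,_=cv2.findContours((G>150 if n=="top" else G>165).astype(np.uint8),0,2)
    e=cv2.fitEllipse(cv2.convexHull(max(cs,key=cv2.contourArea)));p=(np.array(e[0])+.5)/k-.5+[x,y]
    print(n,p,np.array(e[1])/k,r(bp(n,p,.125)))
print("tray top",[r(bp("top",T(*p),.022)) for p in((40,40),(271,47),(268,302),(38,298))])
print("tray side",[r(bp("side",S(*p),.022)) for p in((347,142),(440,318),(668,228))])
print("frame top",[r(bp("top",T(*p),.105)) for p in((77,103),(270,112),(268,212),(75,207))])
print("handle top",[r(bp("top",TD(*p),.145)) for p in((90,465),(97,503),(160,490),(123,470))])
print("handle side",[r(bp("side",SD(*p),.145)) for p in((487,385),(540,369),(558,386),(507,408))])
print("holder top",[r(bp("top",TD(*p),.05)) for p in((48,445),(205,380),(280,545))])
print("hole", r(bp("top",TD(168,497),.05)),r(bp("side",SD(531,575),.05)))
E
```

```text
hole [576.3, -178.0] [573.0, -183.3]
top [399.20997715 219.64277267] [24.79712677 28.55073929] [580.9, -178.8]
side [382.36473465 287.49032974] [22.75379372 38.31959152] [576.9, -188.6]
tray top [[664.2, -101.0], [656.6, -251.3], [490.2, -243.8], [495.6, -95.5]]
tray side [[490.3, -104.4], [484.0, -248.3], [646.8, -253.5]]
frame top [[610.4, -116.6], [602.5, -234.8], [540.8, -231.6], [546.1, -113.6]]
handle top [[548.1, 232.9], [533.9, 230.4], [538.3, 206.9], [546.0, 220.6]]
handle side [[531.0, 222.3], [553.3, 222.9], [555.3, 209.9], [532.5, 205.7]]
holder top [[566.2, 265.0], [591.1, 202.2], [524.4, 172.8]]
hole [544.4, 217.3] [541.8, 216.4]
```

```bash
python3 - <<'E'
from h import *
from scipy.optimize import differential_evolution as DE
M={}
for n,roi in(("side",(275,160,35,42)),("top",(225,222,30,30))):
    im=cv2.imread(f"pics/{n}0.png").astype(int);x,y,w,h=roi
    c=im[y:y+h,x:x+w];b,g,r=c[...,0],c[...,1],c[...,2]
    m=((r-b>12)&(r<115)).astype(np.uint8)
    M[n]=(m,roi); print(n,m.sum()); print("\n".join("".join(".#"[v] for v in row) for row in m))
k=4
def sil(n,x,y,a,z0=.1,z1=.145):
    m,(X,Y,w,h)=M[n]
    P=[pr(n,[x+.012*(np.cos(a)*i-np.sin(a)*j),y+.012*(np.sin(a)*i+np.cos(a)*j),z]) for i in(-1,1) for j in(-1,1) for z in(z0,z1)]
    H=cv2.convexHull((((np.array(P)-[X,Y]+.5)*k)).astype(np.float32)).round().astype(int)
    o=np.zeros((h*k,w*k),np.uint8);cv2.fillPoly(o,[H],1);return cv2.resize(o.astype(np.float32),(w,h),interpolation=cv2.INTER_AREA)
for ns in(("side",),("top",),("side","top")):
    f=lambda p:sum(np.abs(sil(n,p[0]/1000,p[1]/1000,np.radians(p[2]))-M[n][0]).sum() for n in ns)
    s=DE(f,[(530,560),(200,235),(-45,45)],seed=1,maxiter=60,popsize=12);print(ns,s.x.round(1),s.fun)
    print([(a,round(min(f([s.x[0]+dx,s.x[1]+dy,a]) for dx in(-1,0,1) for dy in(-1,0,1)),1)) for a in range(-40,50,10)])
E
```

```text
side 249
...................................
...................................
......................#............
......................#............
.......................#...........
.......................#...........
........................#..........
........................#..........
........................#..........
...................................
.........................#.........
............#####.........#........
..........########.................
.........##########................
.........##########........#.......
.........##########........#.......
.........##########.........#......
.........##########..........#.....
..........#########..........#.....
..........#########................
..........#########................
.........##########...........#....
..........#########...........##...
..........##########...........#...
..........#########................
..........##########...............
..........##########...............
...........########................
............######.................
.............###...................
...........
[... 1170 characters left out ...]
..
..............................
..............................
..............................
.............................#
...........................###
.........................####.Traceback (most recent call last):
  File "<stdin>", line 17, in <module>
    return fun(*args, **kwargs)
    ret = solver.solve()
    next(self)
    ~~~~^^^^^^
    energy = self.func(parameters)
    return self.f(x, *self.args)
           ~~~~~~^^^^^^^^^^^^^^^
  File "<stdin>", line 16, in <lambda>
  File "<stdin>", line 16, in <genexpr>
  File "<stdin>", line 12, in sil
  File "h.py", line 9, in pr
    c=ctrl.calibration(n);q=np.array(c["R"])@X+c["t"]
ValueError: time passes only in moves, steps and waits
```

```bash
python3 - <<'E'
from station import ctrl
import pickle
pickle.dump({n:ctrl.calibration(n) for n in("top","side")},open("cal.pkl","wb"))
E
sed -i 's/ctrl.calibration(n)/CAL[n]/; 3a import pickle; CAL=pickle.load(open("cal.pkl","rb"))' h.py
python3 - <<'E'
from h import *
from scipy.optimize import differential_evolution as DE
M={}
for n,roi in(("side",(280,168,17,24)),("top",(230,226,14,18))):
    im=cv2.imread(f"pics/{n}0.png").astype(int);x,y,w,h=roi
    c=im[y:y+h,x:x+w];b,g,r=c[...,0],c[...,1],c[...,2]
    M[n]=(((r-b>12)&(r<115)).astype(np.uint8),roi)
k=4
def sil(n,x,y,a,z0=.1,z1=.145):
    m,(X,Y,w,h)=M[n]
    P=[pr(n,[x+.012*(np.cos(a)*i-np.sin(a)*j),y+.012*(np.sin(a)*i+np.cos(a)*j),z]) for i in(-1,1) for j in(-1,1) for z in(z0,z1)]
    H=cv2.convexHull((((np.array(P)-[X,Y]+.5)*k)).astype(np.float32)).round().astype(int)
    o=np.zeros((h*k,w*k),np.uint8);cv2.fillPoly(o,[H],1);return cv2.resize(o.astype(np.float32),(w,h),interpolation=cv2.INTER_AREA)
f=lambda p:np.abs(sil("side",p[0]/1000,p[1]/1000,np.radians(p[2]))-M["side"][0]).sum()
s=DE(f,[(530,560),(200,235),(-45,45)],seed=1,maxiter=60,popsize=12);print(s.x.round(1),s.fun)
print([(a,round(min(f([s.x[0]+dx,s.x[1]+dy,a]) for dx in(-1,0,1) for dy in(-1,0,1)),1)) for a in range(-45,50,10)])
X=s.x;o=ctrl.get_obs();R=Ro.from_rotvec(o["tool_rot"]).as_matrix();print(R.round(3))
print(totool(np.array([.544,.217,.1225-.0187])-o["tool_pos"]))
E
```

```text
[543.2 218.5 -20.7] 32.875
[(-45, np.float32(68.1)), (-35, np.float32(54.3)), (-25, np.float32(38.6)), (-15, np.float32(37.5)), (-5, np.float32(54.1)), (5, np.float32(68.9)), (15, np.float32(76.9)), (25, np.float32(78.1)), (35, np.float32(76.8)), (45, np.float32(68.1))]
[[-0.925  0.379  0.   ]
 [ 0.379  0.925  0.   ]
 [-0.     0.    -1.   ]]
[-421.12181226 -217.98181134  127.54106176]
```

```bash
python3 - <<'E'
from h import *
a=cv2.imread("pics/side0.png");b=cv2.imread("pics/top0.png")
def f(i,n,x,y,w,h,s,an):
    c=cv2.resize(np.clip(i[y:y+h,x:x+w].astype(float)*2.2,0,255).astype(np.uint8),None,fx=s,fy=s,interpolation=cv2.INTER_NEAREST)
    if an is not None:
        t=np.radians(an)
        for z in(.1,.145):
            P=[pr(n,[.5435+.012*(np.cos(t)*i-np.sin(t)*j),.2175+.012*(np.sin(t)*i+np.cos(t)*j),z]) for i,j in((-1,-1),(1,-1),(1,1),(-1,1))]
            cv2.polylines(c,[((np.array(P)-[x,y]+.5)*s).astype(int)],True,(0,255,0) ,1)
    return c
row=lambda i,n,x,y:np.hstack([f(i,n,x,y,26,30,10,an) for an in(None,-20,20)])
cv2.imwrite("pics/crop2.png",np.vstack([row(a,"side",275,168),row(b,"top",224,222)])[:600])
E
```

```text
(no output)
```

View pics/crop2.png

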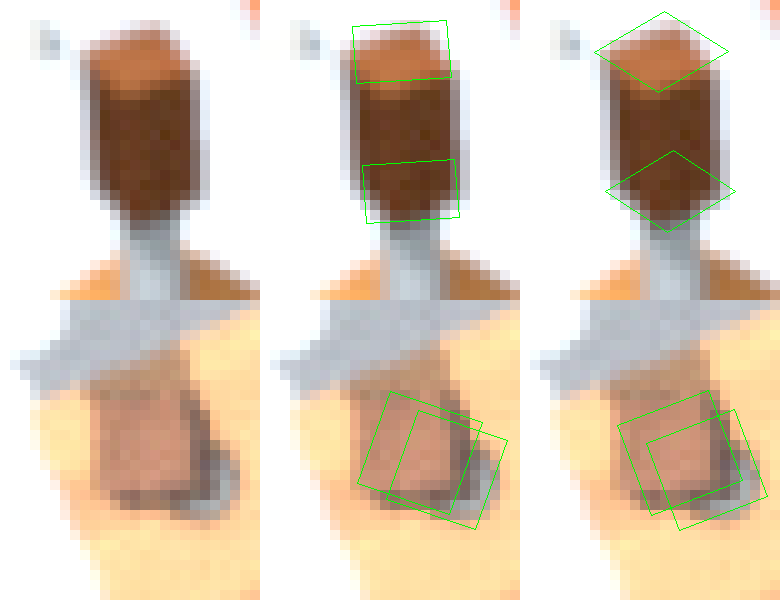

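```bash
python3 - <<'E'
from h import *
P=np.array([bp("side",(x/10-.5+275,y/10-.5+168),.145)*1000 for x,y in((83,55),(158,24),(197,70),(123,94))])
print(P.round(1),P.mean(0))
for i in range(4):
    d=P[(i+1)%4]-P[i];print(np.hypot(*d),(np.degrees(np.arctan2(d[1],d[0]))+45)%90-45)
o=ctrl.get_obs()
print(totool(np.array([.544,.217,.1225-.0187])-o["tool_pos"]))
E
```

```text
[[529.6 222.7]
 [551.7 226.5]
 [553.1 204.5]
 [532.6 203.4]] [541.73811425 214.25663577]
22.447558137844382 9.730807807899481
22.0330187406174 3.7789760156337593
20.589625158942084 2.930630008878211
19.478330903129187 8.901633388555439
[-421.12181226 -217.98181134  127.54106176]
```

Resolved: the handle yaw is about 6° and its centre is about (0.543, 0.216). Moving above it.

```bash
python3 -m creep '[[0,-35,-18,0,-0.04],[0,-70,-36,0,-0.08],[0,-105,-55,0,-0.12],[0,-140,-73,0,-0.16],[0,-175,-91,0,-0.2],[0,-210,-110,0,-0.25],[0,-245,-128,0,-0.29],[0,-280,-146,0,-0.33],[0,-315,-164,0,-0.37],[0,-350,-183,0,-0.41],[0,-385,-201,0,-0.45],[0,-420,-219,0,-0.494]]' 50
python3 - <<'E'
from h import *
o=ctrl.get_obs();print(Ro.from_rotvec(o["tool_rot"]).as_matrix().round(3),totool(np.array([.543,.216,.1038])-o["tool_pos"]))
im={n:ctrl.get_image(n)[:,:,::-1] for n in("side","top")}
f=lambda i,x,y:cv2.resize(i[y:y+80,x:x+70],None,fx=5.5,fy=5.5,interpolation=cv2.INTER_CUBIC)
cv2.imwrite("pics/crop3.png",np.hstack([f(im["side"],255,140),f(im["top"],205,200)]))
E
```

```text
t: 1.7
tool_pos: [0.5436, 0.2148, 0.2316]
tool_rot: [-0.168, 3.136, 0.0]
contact_force: [-0.0, 0.2, -0.2]
opening: 0.0856
[[-0.994 -0.107  0.001]
 [-0.107  0.994  0.   ]
 [-0.001  0.    -1.   ]] [  0.50628034   1.27251331 127.80073892]
```

View pics/crop3.png

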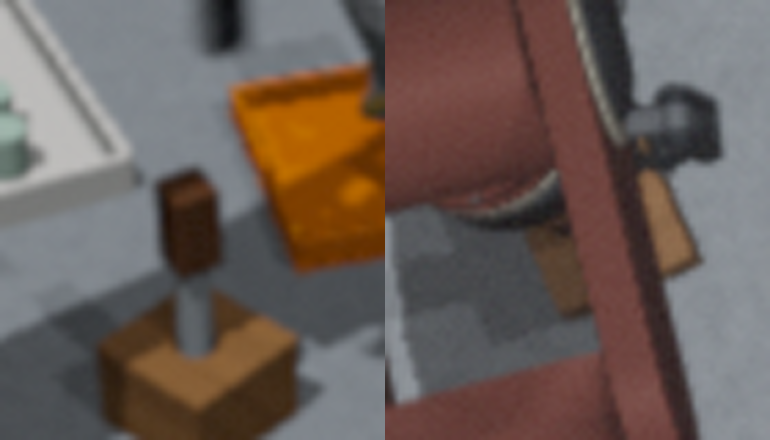

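The side crop shows the fingers straddling the handle from above. The top view is blocked by the arm. Descend and grip.

```bash
python3 -m creep '[[0,0,1,35,0],[0,0,1,70,0],[0,0,1,100,0],[0,0,1,122,0],[0,0,1,128,0],[60,0,1,128,0],[120,0,1,128,0],[255,0,1,128,0],[255,0,1,128,0],[255,0,1,128,0],[255,0,1,128,0],[255,0,1,128,0]]' 50
python3 - <<'E'
from h import *
print(ctrl.get_obs())
E
```

```text
t: 2.8
tool_pos: [0.5438, 0.2181, 0.1054]
tool_rot: [-0.165, 3.134, 0.002]
contact_force: [-1.0, 1.1, 6.5]
opening: 0.0234
{'t': 2.8, 'q': array([ 2.54107887e-01,  6.83321344e-02,  1.81479954e+00,  7.24415013e-04,
        1.25471063e+00, -1.42198945e+00]), 'dq': array([-0.00010848,  0.00191156,  0.00220679,  0.00013444, -0.0006102 ,
       -0.00012245]), 'effort': array([-7.06033017e-01, -3.37054074e+01, -3.07466197e+01, -4.25700266e-01,
        6.23005349e-02, -9.28380905e-04]), 'tool_pos': array([0.54378491, 0.21809364, 0.10542584]), 'tool_rot': array([-1.64793069e-01,  3.13372522e+00,  2.23657473e-03]), 'contact_force': array([-0.9751734 ,  1.14128339,  6.52553654]), 'wrist_torque': array([0.28091027, 0.07635446, 0.01544438]), 'opening': 0.023359078289995727}
```

Gripped, with the opening at 23.4 mm. Seated reference: TCP (0.5438, 0.2181, 0.1054) with the nose at 0.005. Lift.

```bash
python3 -m creep '[[255,0,0,-10,0],[255,0,0,-25,0],[255,0,0,-50,0],[255,0,0,-85,0],[255,0,0,-120,0],[255,0,0,-150,0],[255,0,0,-160,0],[255,0,0,-160,0]]' 60
python3 - <<'E'
from h import *
o=ctrl.get_obs();print(Ro.from_rotvec(o["tool_rot"]).as_matrix().round(3),totool(np.array([.575,-.181,.265])-o["tool_pos"]),o["opening"])
E
```

```text
t: 3.47
tool_pos: [0.5438, 0.2177, 0.2669]
tool_rot: [-0.165, 3.131, 0.001]
contact_force: [-0.1, 1.2, -2.7]
opening: 0.0235
[[-0.994 -0.105  0.006]
 [-0.105  0.994  0.001]
 [-0.006  0.001 -1.   ]] [  10.78946841 -399.75017065    1.65099339] 0.023510655180120677
```

```bash
python3 -m creep '[[255,1,-25,0,0],[255,2,-62,0,0],[255,3,-100,0,0],[255,4,-138,0,0],[255,5,-176,0,0],[255,6,-214,0,0],[255,7,-252,0,0],[255,8,-290,0,0],[255,9,-328,0,0],[255,10,-366,0,0],[255,11,-392,0,0],[255,11,-400,0,0]]'
python3 -m creep '[[255,0,0,0,0],[255,0,0,8,0]]'
python3 - <<'E'
from h import *
o=ctrl.get_obs();print(Ro.from_rotvec(o["tool_rot"]).as_matrix().round(3),o["tool_pos"],o["contact_force"])
im={n:ctrl.get_image(n)[:,:,::-1] for n in("side","top")}
for n in im: cv2.imwrite(f"pics/{n}4.png",im[n])
f=lambda i,x,y:cv2.resize(i[y:y+80,x:x+70],None,fx=5.7,fy=5.7,interpolation=cv2.INTER_CUBIC)
cv2.imwrite("pics/crop4.png",np.hstack([f(im["side"],345,230),f(im["top"],365,180)]))
for d in ([0,0,-.1004],):
  X=o["tool_pos"]+d;print("nose proj",pr("side",X),pr("top",X))
E
```

```text
t: 4.47
tool_pos: [0.5716, -0.1849, 0.2589]
tool_rot: [0.158, -3.131, -0.002]
contact_force: [-0.3, 1.2, -2.8]
opening: 0.023
t: 4.63
tool_pos: [0.5734, -0.1811, 0.2544]
tool_rot: [0.164, -3.137, -0.002]
contact_force: [0.5, 0.4, -1.5]
opening: 0.0232
[[-0.995 -0.104 -0.001]
 [-0.104  0.995  0.001]
 [ 0.001  0.001 -1.   ]] [ 0.57337617 -0.18113525  0.25440493] [ 0.5470341   0.43900468 -1.47350973]
nose proj [380.26760774 276.14765342] [401.83596887 221.17584276]
```

View pics/crop4.png

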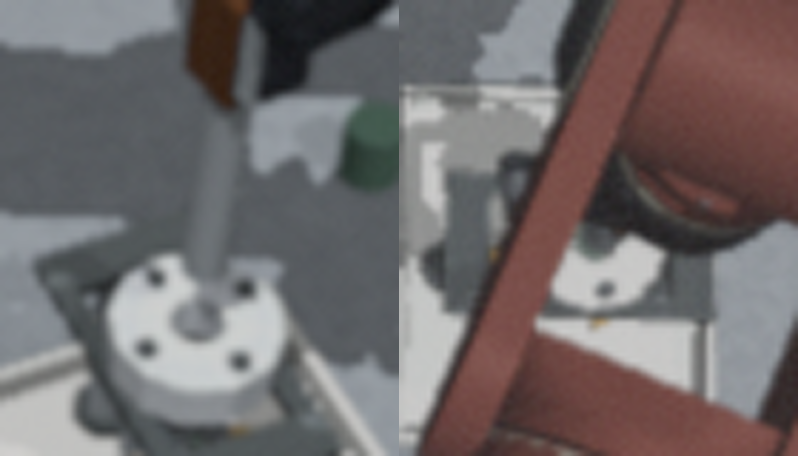

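The side crop shows the nose at about (380.9,276.6), hovering above the hole at about (379.3,285.4). Measuring both at sub-pixel level.

```bash
cat >> h.py <<'E'
def hole(n,g,p,r=6.5):
    # weighted darkness centroid of dark hole in bright collar near p
    Y,X=np.mgrid[:480,:640];
    for _ in range(6):
        d=np.hypot(X-p[0],(Y-p[1])*(1.25 if n=="side" else 1));m=d<r
        bg=np.percentile(g[m],92);w=np.where(m,np.clip(bg-8-g,0,None),0);p=np.array([(w*X).sum(),(w*Y).sum()])/w.sum()
    return p,(w>0.4*w.max()).sum()
def rod(g,X0,za,zb,n="side"):
    # axis offset of the rod in px relative to its projection at world heights za..zb
    out=[]
    for z in np.linspace(za,zb,6):
        c=pr(n,[X0[0],X0[1],z]);u=np.arange(-9,9.01,.25)
        l=cv2.remap(g.astype(np.float32),(c[0]+u).astype(np.float32)[None],np.full((1,u.size),c[1],np.float32),1)[0]
        out.append((round(z,3),c.round(1).tolist(),l[::4].round().astype(int).tolist()))
    return out
E
python3 - <<'E'
from h import *
G=lambda f:cv2.cvtColor(cv2.imread(f),cv2.COLOR_BGR2GRAY).astype(float)
for n,p in(("side",(379.5,286.2)),("top",(399.4,221.8))):
    g=G(f"pics/{n}0.png");q,a=hole(n,g,p);print(n,q,a,bp(n,q,.125)*1000)
    x,y=np.round(q).astype(int);print(g[y-6:y+7,x-9:x+10].astype(int))
g=G("pics/side4.png");q,a=hole("side",g,(379.5,286));print(q,a)
for o in rod(g,(.5734,-.1811),.156,.20):print(*o)
print(g[268:290,372:390].astype(int))
E
```

```text
side [379.18208203 286.24545196] 52 [ 572.81203969 -183.13755217]
[[170 151 137 151 173 182 184 183 183 183 183 183 183 183 181 170 136  94
   79]
 [181 176 172 175 181 184 182 180 179 180 181 182 183 183 183 174 145 100
   74]
 [182 183 182 183 184 180 170 163 160 159 166 171 177 182 183 181 168 140
  120]
 [183 183 184 184 181 168 145 134 134 133 138 145 157 172 181 184 180 172
  165]
 [183 183 184 183 172 148 122 117 121 121 121 123 130 153 174 183 183 181
  180]
 [183 183 183 180 162 130 112 114 120 120 118 116 114 129 162 180 183 183
  183]
 [182 183 184 181 159 127 112 117 120 118 115 113 107 115 148 173 182 183
  183]
 [182 183 184 181 165 136 115 114 117 114 112 109 106 114 147 173 182 183
  183]
 [172 173 181 183 175 156 129 106  97  96 101 104 111 130 161 179 183 184
  183]
 [133 140 165 180 182 175 158 133 112 101 103 115 136 159 176 183 184 184
  182]
 [ 84  97 139 172 182 182 177 170 162 153 155 162 171 178 182 180 179 177
  179]
 [ 70  83 127 166 181 183 183 182 181 178 179 181 183 182 176 162 148 146
  158]
 [111 118 151 174 181 182 183 183 183 183 183 183 183 182 167 
[... 2757 characters left out ...]
129 116  89  62  62 106]
 [189 195 202 205 204 200 185 158 139 135 134 134 134 124 101  77  78 115]
 [203 204 205 202 192 183 167 141 127 125 129 136 139 135 129 127 135 151]
 [206 206 203 189 167 154 148 130 112 108 115 132 148 155 162 176 185 189]
 [206 205 193 170 142 136 139 132 113 101 102 128 169 189 193 198 202 203]
 [205 202 183 150 130 134 139 135 120 106 107 130 177 200 204 204 204 204]
 [205 202 181 146 130 135 139 135 127 118 114 128 168 195 204 205 204 204]
 [205 203 186 156 134 133 134 132 129 124 121 131 168 195 204 205 205 204]
 [203 205 197 178 150 125 115 114 118 121 129 150 182 201 205 206 205 204]
 [186 202 204 197 180 154 130 119 122 134 156 181 198 205 205 205 204 203]]
```

```bash
python3 -m creep '[[255,0,0,8,0],[255,0,0,16,0],[255,0,0,21,0],[255,0,0,21,0],[255,0,0,21,0]]'
python3 - <<'E'
from h import *
o=ctrl.get_obs();print(Ro.from_rotvec(o["tool_rot"]).as_matrix().round(3)[:,2],o["tool_pos"],o["contact_force"],o["wrist_torque"])
im={n:ctrl.get_image(n)[:,:,::-1] for n in("side","top")}
for n in im: cv2.imwrite(f"pics/{n}5.png",im[n])
f=lambda i,x,y:cv2.resize(i[y:y+50,x:x+50],None,fx=8,fy=8,interpolation=cv2.INTER_NEAREST)
cv2.imwrite("pics/crop5.png",np.hstack([f(im["side"],355,258),f(im["top"],375,198)]))
X=o["tool_pos"]+[0,0,-.1004];print("nose proj",X,pr("side",X),pr("top",X))
g=cv2.cvtColor(im["side"],cv2.COLOR_BGR2GRAY).astype(int);print(g[274:294,370:390])
E
```

```text
t: 5.15
tool_pos: [0.5732, -0.1809, 0.2335]
tool_rot: [0.166, -3.136, -0.001]
contact_force: [0.4, 0.3, -2.3]
opening: 0.0233
[-0.001  0.001 -1.   ] [ 0.57320046 -0.18094134  0.23349681] [ 0.36646409  0.32983923 -2.29321265] [-0.03632442 -0.01873773  0.05934232]
nose proj [ 0.57320046 -0.18094134  0.13309681] [379.16003483 282.85245524] [400.60753096 222.28505012]
[[ 88  95 104 117 125 128 115 101 102 109 113 114 111 106  96  92  91  92
   92  92]
 [ 97 123 147 172 185 182 154 114 105 109 114 113 109 103  96  95  94  93
   90  90]
 [115 133 159 187 201 199 164 118 105 111 114 113 108 102  98 105 108 102
   97  91]
 [135 115 127 157 187 190 158 114 105 112 114 113 109 101 105 119 125 120
  112 104]
 [147  99  83 116 169 181 150 113 107 112 114 112 106  99 109 122 126 118
  113 121]
 [161 119  90 118 168 174 141 109 108 112 113 112 106  99 109 116 106  90
   90 120]
 [181 162 146 158 178 166 129 107 109 114 114 111 104  99 112 114  88  61
   64 110]
 [190 187 182 185 185 161 122 107 110 113 114 110 104 103 118 123 102  79
   79 116]
 [193 195 196 196 191 163 120 107 110 114 114 109 102
[... 267 characters left out ...]
 201 205
  205 205]
 [205 206 204 199 174 134 117 115 113 117 115 101  87 106 162 195 205 206
  206 205]
 [204 205 206 203 185 153 129 117 108 105 100  90  82 107 164 196 206 206
  206 205]
 [194 196 203 206 198 179 151 119  97  85  81  80  96 134 180 201 206 206
  206 206]
 [154 161 187 203 205 198 181 155 128 112 111 120 145 176 198 206 207 206
  206 205]
 [101 115 161 194 205 205 201 193 185 176 178 184 191 200 204 203 201 200
  201 203]
 [ 84  99 148 189 204 206 206 205 203 201 202 205 205 205 199 184 171 169
  181 196]
 [130 139 173 197 204 206 206 206 206 205 206 206 207 205 189 155 123 117
  145 186]
 [183 187 196 202 204 205 205 205 205 205 205 206 206 203 185 143  95  85
  125 181]]
```

View pics/crop5.png

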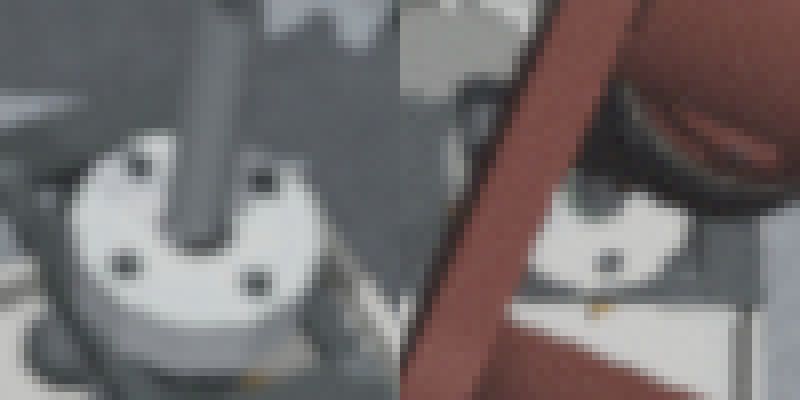

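The side crop shows the nose tip at about row 286.7, with the hole front rim at row 289.8 and the rod near lateral centre. Lowering more and feeling.

```bash
python3 -m creep '[[255,0,0,2,0],[255,0,0,4,0],[255,0,0,6,0],[255,0,0,6,0],[255,0,0,6,0]]'
python3 - <<'E'
from h import *
o=ctrl.get_obs();print(o["tool_pos"],o["contact_force"],o["wrist_torque"])
im=ctrl.get_image("side")[:,:,::-1];cv2.imwrite("pics/side6.png",im)
X=o["tool_pos"]+[0,0,-.1004];print("nose proj",X,pr("side",X))
g=cv2.cvtColor(im,cv2.COLOR_BGR2GRAY).astype(int);print(g[279:294,370:390])
E
```

```text
t: 5.67
tool_pos: [0.5734, -0.1815, 0.228]
tool_rot: [0.165, -3.137, -0.0]
contact_force: [-0.6, -0.0, -3.2]
opening: 0.0229
[ 0.57336117 -0.18146299  0.22801025] [-0.60188698 -0.0209081  -3.23793576] [-0.00268141  0.00522648 -0.05522772]
nose proj [ 0.57336117 -0.18146299  0.12761025] [379.1110014  284.74276602]
[[162 118  91 118 171 185 155 113 106 111 114 113 108 102 103 110 104  90
   87 112]
 [180 162 145 158 180 178 146 110 106 112 114 112 106 100 106 109  86  60
   60 105]
 [190 187 182 185 188 177 143 110 109 113 115 111 105 101 112 118 100  74
   76 115]
 [194 196 197 196 193 175 137 109 110 114 114 112 105 102 121 132 127 125
  135 152]
 [199 199 201 199 193 167 126 106 109 113 114 110 103 103 126 141 153 174
  186 191]
 [203 201 202 199 185 150 113 105 111 115 114 108 100 102 129 157 181 197
  204 204]
 [206 204 201 195 172 131 103 104 112 114 113 109  98 100 136 177 198 204
  206 205]
 [206 205 205 199 174 129 105 108 112 114 113 107  94 101 148 189 204 207
  207 205]
 [205 206 207 203 183 145 116 109 109 111 109 101  92 109 162 195 206 206
  206 206]
 [194 197 203 206 198 176 144 115 101 100  97  91  98 135 180 202 206 207
  206 206]
 [155 162 188 203 205 198 180 154 131 117 114 122 145 176 197 206 207 206
  205 205]
 [102 116 161 194 206 205 201 194 185 176 177 184 191 200 204 204 202 201
  202 203]
 [ 85  99 149 189 204 206 206 205 204 201 202 205 205 205 200 185 171 168
  181 197]
 [130 140 174 198 205 206 206 206 207 205 206 207 207 204 190 156 122 118
  146 186]
 [184 188 197 203 205 205 205 205 205 205 205 206 206 203 186 142  95  85
  125 181]]
```

Lateral alignment is within about 1 mm. Gently trying to enter.

```bash
python3 -m creep '[[255,0.2,-0.5,1,0],[255,0.2,-0.5,2,0],[255,0.2,-0.5,3,0],[255,0.2,-0.5,4,0],[255,0.2,-0.5,4,0],[255,0.2,-0.5,4,0]]'
```

```text
t: 6.22
tool_pos: [0.5733, -0.182, 0.2241]
tool_rot: [0.165, -3.137, -0.0]
contact_force: [0.1, -0.1, -2.2]
opening: 0.0237
```

```bash
python3 -m creep '[[255,0,0,1,0],[255,0,0,2,0],[255,0,0,3,0],[255,0,0,3,0],[255,0,0,3,0]]'
```

```text
t: 6.63
tool_pos: [0.5733, -0.182, 0.2211]
tool_rot: [0.165, -3.137, -0.0]
contact_force: [-0.4, -0.1, -2.1]
opening: 0.0236
```

```bash
python3 -m creep '[[255,0,0,2,0],[255,0,0,4,0],[255,0,0,6,0],[255,0,0,8,0],[255,0,0,8,0],[255,0,0,8,0]]'; sleep 1; python3 -m creep '[[255,0,0,0,0],[255,0,0,0,0]]'
```

```text
t: 7.13
tool_pos: [0.5732, -0.1819, 0.213]
tool_rot: [0.165, -3.137, -0.0]
contact_force: [0.4, 0.0, -2.7]
opening: 0.0232
t: 7.3
tool_pos: [0.5735, -0.182, 0.2135]
tool_rot: [-0.165, 3.137, -0.0]
contact_force: [-0.2, 0.2, -2.8]
opening: 0.0232
```

```bash
python3 -m creep '[[255,0,0,3,0],[255,0,0,6,0],[255,0,0,9,0],[255,0,0,12,0],[255,0,0,14,0],[255,0,0,16,0],[255,0,0,16,0],[255,0,0,16,0],[255,0,0,16,0]]'
```

```text
t: 8.05
tool_pos: [0.5734, -0.1821, 0.1974]
tool_rot: [-0.165, 3.137, -0.0]
contact_force: [-0.0, -0.7, -2.3]
opening: 0.0235
```

```bash
python3 -m creep '[[255,0,0,1,0],[255,0,0,2,0],[255,0,0,3,0],[255,0,0,4,0],[255,0,0,5,0],[255,0,0,5.5,0],[255,0,0,6,0],[255,0,0,6.5,0],[255,0,0,7,0],[255,0,0,7.5,0],[255,0,0,8,0],[255,0,0,8,0]]'
```

```text
t: 9.05
tool_pos: [0.5733, -0.182, 0.1892]
tool_rot: [0.165, -3.137, -0.0]
contact_force: [0.0, 0.8, -2.3]
opening: 0.0233
```

```bash
python3 -m creep '[[255,0,0,0.3,0],[255,0,0,0.6,0],[255,0,0,0.9,0],[255,0,0,1.2,0],[255,0,0,1.5,0],[255,0,0,1.5,0]]'
```

```text
t: 9.55
tool_pos: [0.5734, -0.182, 0.1878]
tool_rot: [-0.165, 3.137, -0.0]
contact_force: [0.7, -0.2, -2.0]
opening: 0.0234
```

```bash
python3 -m creep '[[255,0,0,0.4,0],[255,0,0,0.8,0],[255,0,0,1.2,0],[255,0,0,1.6,0],[255,0,0,2,0],[255,0,0,2.4,0]]'
```

```text
t: 10.05
tool_pos: [0.574, -0.1823, 0.187]
tool_rot: [-0.165, 3.135, -0.002]
contact_force: [-1.8, -0.0, 5.9]
opening: 0.0233
```

```bash
python3 -m creep '[[255,0,0,0.3,0],[255,0,0,0.6,0],[255,0,0,0.9,0],[255,0,0,1.2,0]]'
```

```text
t: 10.38
tool_pos: [0.5743, -0.1823, 0.1867]
tool_rot: [-0.165, 3.135, -0.002]
contact_force: [-2.6, 1.7, 9.0]
opening: 0.023
```

```bash
python3 -m creep '[[255,0,0,0.25,0],[255,0,0,0.5,0],[255,0,0,0.5,0]]'
```

```text
t: 10.63
tool_pos: [0.5743, -0.1823, 0.1863]
tool_rot: [-0.165, 3.134, -0.002]
contact_force: [-1.5, 1.6, 8.0]
opening: 0.0233
```

```bash
python3 -m creep '[[255,0,0,0.2,0],[255,0,0,0.4,0],[255,0,0,0.6,0],[255,0,0,0.8,0],[255,0,0,0.8,0]]'
```

```text
t: 11.05
tool_pos: [0.5744, -0.1823, 0.186]
tool_rot: [-0.165, 3.134, -0.002]
contact_force: [-1.8, 1.4, 9.6]
opening: 0.0233
```

```bash
python3 -m creep '[[255,0,0,0.2,0],[255,0,0,0.4,0],[255,0,0,0.6,0],[255,0,0,0.8,0],[255,0,0,0.8,0]]'
```

```text
t: 11.47
tool_pos: [0.5745, -0.1823, 0.1854]
tool_rot: [-0.165, 3.134, -0.002]
contact_force: [-2.0, 1.9, 9.8]
opening: 0.0233
```

```bash
python3 -m creep '[[255,0.2,0,0.2,0],[255,0.4,0,0.4,0],[255,0.5,0,0.6,0],[255,0.5,0,0.8,0],[255,0.5,0,1,0],[255,0.5,0,1,0]]'
```

```text
t: 11.97
tool_pos: [0.5741, -0.1823, 0.184]
tool_rot: [-0.165, 3.134, -0.002]
contact_force: [-1.3, 1.8, 6.8]
opening: 0.0235
```

```bash
python3 -m creep '[[255,0,0,0.2,0],[255,0,0,0.4,0],[255,0,0,0.6,0],[255,0,0,0.8,0],[255,0,0,1,0],[255,0,0,1,0]]'
```

```text
t: 12.47
tool_pos: [0.5737, -0.1823, 0.1817]
tool_rot: [-0.165, 3.135, -0.002]
contact_force: [-1.1, 1.0, 5.7]
opening: 0.0233
```

```bash
python3 -m creep '[[255,0,0,0.4,0],[255,0,0,0.8,0],[255,0,0,1.2,0],[255,0,0,1.6,0],[255,0,0,2,0],[255,0,0,2.4,0],[255,0,0,2.8,0],[255,0,0,3.2,0],[255,0,0,3.6,0],[255,0,0,4,0],[255,0,0,4.4,0],[255,0,0,4.8,0]]'
```

```text
t: 13.47
tool_pos: [0.5729, -0.182, 0.1753]
tool_rot: [-0.165, 3.137, 0.0]
contact_force: [-0.2, 0.7, 4.9]
opening: 0.0229
```

```bash
python3 -m creep '[[255,0,0,0.4,0],[255,0,0,0.8,0],[255,0,0,1.2,0],[255,0,0,1.6,0],[255,0,0,2,0],[255,0,0,2.4,0],[255,0,0,2.8,0],[255,0,0,3.2,0],[255,0,0,3.6,0],[255,0,0,4,0],[255,0,0,4.4,0],[255,0,0,4.8,0]]'
```

```text
t: 14.47
tool_pos: [0.5729, -0.182, 0.1705]
tool_rot: [-0.165, 3.137, 0.0]
contact_force: [1.2, 0.9, 4.7]
opening: 0.0233
```

```bash
python3 -m creep '[[255,0,0,0.5,0],[255,0,0,1,0],[255,0,0,1.5,0],[255,0,0,2,0],[255,0,0,2.5,0],[255,0,0,3,0],[255,0,0,3.5,0],[255,0,0,4,0],[255,0,0,4.5,0],[255,0,0,5,0],[255,0,0,5.5,0],[255,0,0,6,0]]'
```

```text
t: 15.47
tool_pos: [0.573, -0.182, 0.1646]
tool_rot: [-0.165, 3.137, 0.0]
contact_force: [1.8, 2.2, 5.6]
opening: 0.0236
```

```bash
python3 -m creep '[[255,0,0,0.5,0],[255,0,0,1,0],[255,0,0,1.5,0],[255,0,0,2,0],[255,0,0,2.5,0],[255,0,0,3,0],[255,0,0,3.5,0],[255,0,0,4,0],[255,0,0,4.5,0],[255,0,0,5,0],[255,0,0,5.5,0],[255,0,0,6,0]]'
```

```text
t: 16.47
tool_pos: [0.573, -0.182, 0.1587]
tool_rot: [-0.165, 3.137, 0.0]
contact_force: [0.8, 1.0, 5.7]
opening: 0.0236
```

```bash
python3 -m creep '[[255,0,0,0.4,0],[255,0,0,0.8,0],[255,0,0,1.2,0],[255,0,0,1.6,0],[255,0,0,2,0],[255,0,0,2.4,0],[255,0,0,2.8,0],[255,0,0,3.2,0],[255,0,0,3.6,0],[255,0,0,4,0],[255,0,0,4.4,0],[255,0,0,4.8,0]]'
```

```text
t: 17.47
tool_pos: [0.5727, -0.1818, 0.1534]
tool_rot: [0.165, -3.137, -0.001]
contact_force: [3.5, 2.9, -0.3]
opening: 0.0232
```

```bash
python3 -m creep '[[255,0,0,0.4,0],[255,0,0,0.8,0],[255,0,0,1.2,0],[255,0,0,1.6,0],[255,0,0,2,0],[255,0,0,2.4,0],[255,0,0,2.8,0],[255,0,0,3.2,0],[255,0,0,3.2,0],[255,0,0,3.2,0]]'
```

```text
t: 18.3
tool_pos: [0.5729, -0.182, 0.1505]
tool_rot: [-0.165, 3.137, 0.0]
contact_force: [3.0, 3.8, -0.2]
opening: 0.0234
```

```bash
python3 - <<'E'
from h import *
im=ctrl.get_image("side")[:,:,::-1];cv2.imwrite("pics/side7.png",im)
ctrl.get_image("top")
for n in("side","top"):print(n,[(round(b["conf"],2),np.round(b["rect"]).tolist()) for b in ctrl.boxes_of(n,"core")])
cv2.imwrite("pics/crop7.png",cv2.resize(im[245:365,310:440],None,fx=4.8,fy=4.8,interpolation=cv2.INTER_CUBIC))
E
```

```text
side [(0.65, [368.0, 316.0, 12.0, 9.0])]
top [(0.49, [342.0, 160.0, 11.0, 11.0])]
```

View pics/crop7.png

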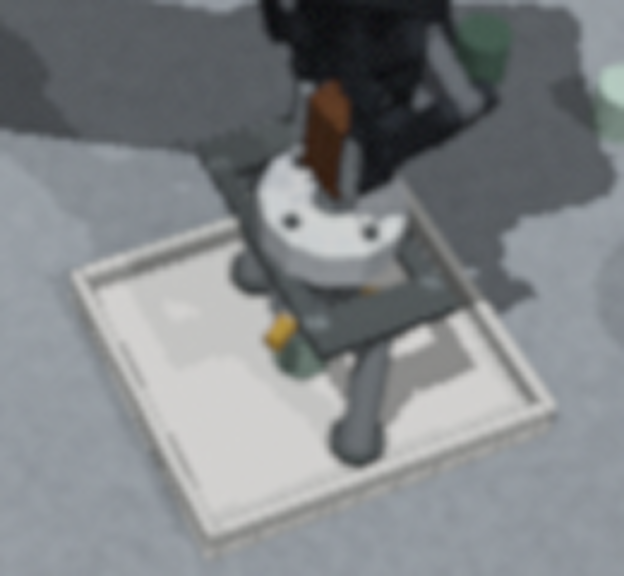

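The side crop shows the green core below the barrel at about (372,320). Checking its height by projection.

```bash
python3 - <<'E'
from h import *
d=np.array([.41,.91])
for A in((.573,-.178),(.57,-.176)):
  for z in(.005,.015,.03): 
    print(A,z,pr("side",[A[0]-.014*d[0],A[1]-.014*d[1],z]).round(1),"left",pr("side",[A[0]-.014*.91,A[1]+.014*.42,z]).round(1))
im=cv2.imread("pics/side7.png").astype(int);print((im[312:328,362:386,1]-im[312:328,362:386,2]))
E
```

```text
(0.573, -0.178) 0.005 [373.7 324.1] left [366.7 318.8]
(0.573, -0.178) 0.015 [374.1 321.5] left [367.  316.2]
(0.573, -0.178) 0.03 [374.7 317.5] left [367.5 312.2]
(0.57, -0.176) 0.005 [372.  323.9] left [365.  318.6]
(0.57, -0.176) 0.015 [372.4 321.3] left [365.4 316. ]
(0.57, -0.176) 0.03 [373.  317.3] left [365.8 312. ]
[[  0   1   1  -2 -10 -24 -29 -30 -25 -18  -2   7   7   8   9   8   8   6
    6   6   5   7   7   5]
 [  0   0  -1  -7 -18 -29 -30 -30 -26 -18  -1   5   7   7   7   7   8   6
    7   6   6   7   7   5]
 [  0   0  -4 -13 -26 -30 -30 -28 -21  -7   3   5   6   7   6   7   6   7
    6   5   5   7   6   5]
 [  0   0  -5 -17 -28 -30 -29 -23  -7   6   9   7   6   5   6   6   6   7
    7   6   6   6   6   7]
 [  1   0  -4 -13 -25 -28 -25 -13   3  12  13  13   9   5   4   7   7   5
    6   5   6   5   5   5]
 [  0   0  -2  -5 -14 -20 -15  -1  11  13  14  16  12   7   6   7   7   6
    5   5   4   3   3   4]
 [  0   0   1  -1  -2  -3  -1   8  12  13  13  16  14  11   6   4   5   4
    3   3   1   1   1   3]
 [  0   0   0   0   2   8  10  12  12  12  14  16  16  12  10   6   2   1
    1   0  -1   0   2   4]
 [  0   0   0   0   2   7  11  12  11  12  15  16  16  15  14   9   3   0
    1   0  -1  -1   1   4]
 [  0   0   0   0   1   4   9  11  12  13  14  17  16  15  15   9   3   1
   -1   0  -1   1   2   5]
 [  0   0   0   0   1   2   4   7  12  14  16  16  16  14  10   5   1   0
   -1   0   0   1   4   5]
 [ -1  -1   0   0   0   1   1   3   7   9  11  10   9   5   2   0  -1   0
    0   0   1   3   5   4]
 [ -1  -1  -1   0   0   0   0   1   2   2   3   3   1   0   0  -1  -1  -1
    0   0   1   4   3   4]
 [ -1  -1  -1  -1   0   0   1   0   0   0   0   1   0   0  -1  -1  -1   0
   -1   0   1   4   4   5]
 [ -1  -2  -1  -1  -1   0   0   0   0   0   0   1   0   0  -1  -1  -1  -1
   -1  -1   1   5   4   5]
 [ -1  -1  -1  -1  -1   0   0   0   0   0   0   0   0   0   0  -1  -1  -1
   -1  -1   2   4   5   5]]
```

```bash
python3 -m creep '[[255,0.3,-0.3,0.5,0],[255,0.5,-0.5,1,0],[255,0.5,-0.5,1.5,0],[255,0.5,-0.5,2,0],[255,0.5,-0.5,2,0],[255,0.5,-0.5,2,0]]'
```

```text
t: 19.0
tool_pos: [0.5729, -0.1821, 0.1491]
tool_rot: [-0.165, 3.136, 0.001]
contact_force: [3.3, 5.1, 1.4]
opening: 0.0237
```

The lateral force fits the drift rubbing a spring ball, since it sits off centre. The core is on the floor. Relieve and withdraw.

```bash
python3 -m creep '[[255,-0.3,0.3,0,0],[255,-0.5,0.5,-1,0],[255,-0.5,0.5,-3,0],[255,-0.5,0.5,-6,0],[255,-0.5,0.5,-9,0],[255,-0.5,0.5,-12,0],[255,-0.5,0.5,-15,0]]'
```

```text
t: 19.58
tool_pos: [0.5723, -0.1816, 0.1612]
tool_rot: [0.165, -3.136, -0.002]
contact_force: [5.6, 3.0, -7.1]
opening: 0.0236
```

```bash
python3 -m creep '[[255,0,0,-5,0],[255,0,0,-10,0],[255,0,0,-15,0],[255,0,0,-20,0],[255,0,0,-25,0],[255,0,0,-30,0],[255,0,0,-35,0],[255,0,0,-35,0]]'
```

```text
t: 20.25
tool_pos: [0.5725, -0.1821, 0.1981]
tool_rot: [0.165, -3.136, -0.0]
contact_force: [2.7, 3.3, -3.9]
opening: 0.0234
```

```bash
python3 -m creep '[[255,-0.3,0.3,-4,0],[255,-0.6,0.6,-8,0],[255,-0.6,0.6,-13,0],[255,-0.6,0.6,-18,0],[255,-0.6,0.6,-24,0],[255,-0.6,0.6,-30,0],[255,-0.6,0.6,-36,0],[255,-0.6,0.6,-44,0],[255,-0.6,0.6,-55,0],[255,-0.6,0.6,-68,0],[255,-0.6,0.6,-68,0],[255,-0.6,0.6,-68,0]]'
python3 - <<'E'
from h import *
o=ctrl.get_obs();print(Ro.from_rotvec(o["tool_rot"]).as_matrix().round(3),o["contact_force"],totool(np.array([.5438,.2179,.266])-o["tool_pos"]))
im=ctrl.get_image("side")[:,:,::-1];cv2.imwrite("pics/side8.png",im)
cv2.imwrite("pics/crop8.png",cv2.resize(im[225:345,330:430],None,fx=4.8,fy=4.8,interpolation=cv2.INTER_CUBIC))
g=cv2.cvtColor(im,cv2.COLOR_BGR2GRAY)
for r in rod(g,o["tool_pos"][:2],.17,.205):print(*r)
E
```

```text
t: 21.25
tool_pos: [0.5741, -0.1817, 0.2686]
tool_rot: [-0.165, 3.134, -0.003]
contact_force: [-0.1, 0.4, -2.1]
opening: 0.0235
[[-0.994 -0.105  0.003]
 [-0.105  0.994 -0.001]
 [-0.003 -0.002 -1.   ]] [-0.05939723  0.41460859 -2.11872497] [-11.80793133 400.62531783   1.89414546]
0.17 [381.5, 270.9] [86, 85, 86, 88, 89, 92, 98, 105, 110, 112, 111, 108, 100, 92, 88, 89, 91, 91, 91]
0.177 [381.9, 268.6] [86, 86, 86, 86, 87, 90, 97, 104, 109, 112, 112, 108, 101, 95, 90, 91, 92, 93, 93]
0.184 [382.2, 266.2] [92, 91, 90, 88, 86, 89, 97, 104, 109, 112, 111, 108, 101, 93, 89, 89, 90, 90, 91]
0.191 [382.6, 263.7] [92, 91, 90, 89, 88, 91, 97, 104, 109, 111, 111, 108, 101, 93, 89, 89, 89, 88, 89]
0.198 [383.0, 261.3] [89, 89, 90, 90, 90, 91, 97, 104, 108, 111, 111, 109, 101, 95, 91, 90, 91, 91, 92]
0.205 [383.3, 258.8] [88, 88, 89, 90, 90, 91, 96, 103, 108, 111, 111, 108, 102, 93, 91, 102, 119, 120, 107]
```

View pics/crop8.png

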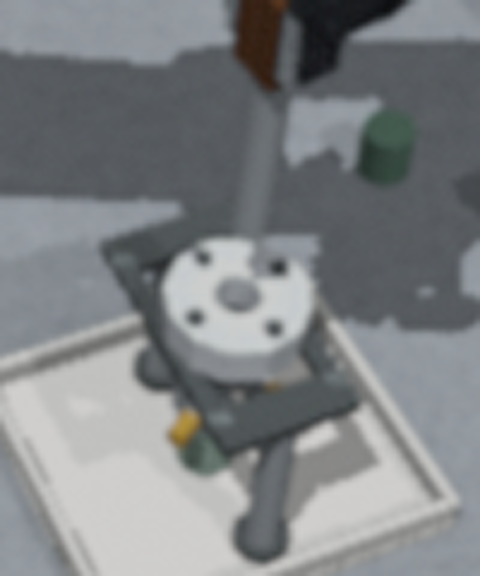

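The rod is straight in hand and clear of the collar. The core is in the tray at about (372,322). Return to the holder.

```bash
python3 -m creep '[[255,-1,25,0,0],[255,-2,62,0,0],[255,-3,100,0,0],[255,-4,138,0,0],[255,-5,176,0,0],[255,-6,214,0,0],[255,-7,252,0,0],[255,-8,290,0,0],[255,-9,328,0,0],[255,-10,366,0,0],[255,-11.5,392,0,0],[255,-11.8,400.5,0,0]]'
python3 -m creep '[[255,0,0,0,0],[255,0,0,20,0],[255,0,0,50,0],[255,0,0,90,0],[255,0,0,100,0],[255,0,0,100,0],[255,0,0,100,0]]'
python3 - <<'E'
from h import *
o=ctrl.get_obs();print(Ro.from_rotvec(o["tool_rot"]).as_matrix().round(3)[:,2],o["tool_pos"],o["contact_force"],totool(np.array([.5438,.2179,.106])-o["tool_pos"]))
E
```

```text
t: 22.3
tool_pos: [0.5418, 0.2217, 0.2653]
tool_rot: [0.172, -3.135, -0.002]
contact_force: [0.4, -0.2, -3.0]
opening: 0.0232
t: 22.88
tool_pos: [0.5432, 0.2172, 0.1666]
tool_rot: [0.163, -3.136, 0.001]
contact_force: [0.2, 0.8, -1.2]
opening: 0.0232
[-0.001 -0.001 -1.   ] [0.54320742 0.21716299 0.16662227] [ 0.24059856  0.80985372 -1.24055593] [-0.72195445  0.69842284 60.62132323]
```

```bash
python3 -m creep '[[255,-0.7,0.7,4,0],[255,-0.7,0.7,8,0],[255,-0.7,0.7,12,0],[255,-0.7,0.7,14,0],[255,-0.7,0.7,16,0],[255,-0.7,0.7,18,0],[255,-0.7,0.7,20,0],[255,-0.7,0.7,20,0]]'
```

```text
t: 23.55
tool_pos: [0.5434, 0.2189, 0.1459]
tool_rot: [0.165, -3.136, 0.0]
contact_force: [-0.1, -0.0, -1.8]
opening: 0.0231
```

Entered with no force. Continue down.

```bash
python3 -m creep '[[255,-0.4,-0.5,5,0],[255,-0.4,-0.5,10,0],[255,-0.4,-0.5,15,0],[255,-0.4,-0.5,20,0],[255,-0.4,-0.5,25,0],[255,-0.4,-0.5,30,0],[255,-0.4,-0.5,34,0],[255,-0.4,-0.5,36,0],[255,-0.4,-0.5,36,0],[255,-0.4,-0.5,36,0]]'
```

```text
t: 24.38
tool_pos: [0.5442, 0.2185, 0.1105]
tool_rot: [0.165, -3.137, 0.0]
contact_force: [0.4, 0.9, -2.8]
opening: 0.0227
```

```bash
python3 -m creep '[[255,0,0,1,0],[255,0,0,2,0],[255,0,0,3,0],[255,0,0,4,0],[255,0,0,5,0],[255,0,0,5,0],[255,0,0,5,0]]'
```

```text
t: 24.97
tool_pos: [0.5442, 0.2185, 0.1056]
tool_rot: [-0.165, 3.137, 0.0]
contact_force: [0.1, -0.0, -1.8]
opening: 0.0233
```

```bash
python3 -m creep '[[255,0,0,0.7,0],[255,0,0,1.4,0],[255,0,0,2,0],[255,0,0,2.5,0],[255,0,0,2.5,0]]'
```

```text
t: 25.38
tool_pos: [0.5447, 0.2186, 0.1055]
tool_rot: [-0.165, 3.137, 0.0]
contact_force: [-4.5, -1.1, 8.2]
opening: 0.0233
```

Seated at the same height as at the start. Relax, open and retreat.

```bash
python3 -m creep '[[255,0,0,-1.5,0],[255,0,0,-1.5,0],[150,0,0,-1.5,0],[100,0,0,-1.5,0],[50,0,0,-1.5,0],[0,0,0,-1.5,0],[0,0,0,-1.5,0],[0,0,0,-1.5,0],[0,0,0,-1.5,0],[0,0,0,-1.5,0]]'
```

```text
t: 26.22
tool_pos: [0.5441, 0.2184, 0.1044]
tool_rot: [0.165, -3.137, 0.0]
contact_force: [1.4, -0.1, -0.4]
opening: 0.0852
```

```bash
python3 -m creep '[[0,0,0,-10,0],[0,0,0,-30,0],[0,0,0,-60,0],[0,0,0,-90,0],[0,0,0,-120,0],[0,0,0,-150,0],[0,0,0,-170,0],[0,0,0,-170,0],[0,0,0,-170,0],[0,0,0,-170,0]]'
python3 - <<'E'
from h import *
im=ctrl.get_image("side")[:,:,::-1]
f=lambda x,y,w,h,s:cv2.resize(im[y:y+h,x:x+w],None,fx=s,fy=s,interpolation=cv2.INTER_CUBIC)
cv2.imwrite("pics/crop9.png",np.hstack([f(255,155,80,80,5),f(320,250,100,100,4)]))
print(ctrl.get_obs()["opening"])
E
```

```text
t: 27.05
tool_pos: [0.5436, 0.2183, 0.2736]
tool_rot: [0.165, -3.136, 0.0]
contact_force: [-0.2, -0.0, -0.3]
opening: 0.0857
0.08558464822104349
```

View pics/crop9.png

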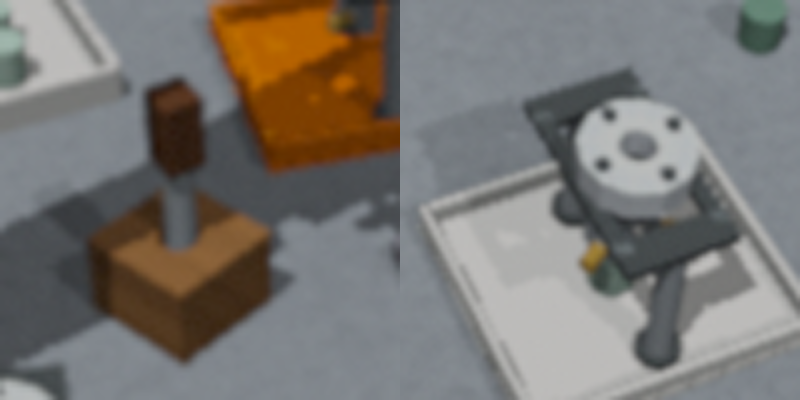

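The drift stands upright and home in the holder, with its handle top at (290,172) as at the start. The core sits in the tray at about (372,321) and the gripper is clear.

```bash
python3 -c "
from station import ctrl
print(ctrl.finish_job())"
```

```text
the job is handed in; nothing more can be done
None
```

The core is out of the barrel and in the tray, and the drift is back in its holder and released. I handed the job in at about 27 s of the 72 s; `finish_job` reports no verdict.

**What I did:** I chose the smaller white stand and lined the drift up on the collar hole by side-camera measurement. It went in with no noticeable contact. I then pushed the core out in steps of 1 mm or less.

**Forces:** The wrist reading changed by at most about 12 N vertically while pushing. Sideways it stayed at about 6 N or less during pushing and withdrawal. These were read only at the end of each move, so a brief peak in between would not show.

**Last checks:**
- **Core:** it shows at the same spot in the tray in three side pictures. Its lower edge matches a core standing on the tray floor when projected with the calibration.
- **Drift:** it bottomed out at tool height 0.1055 m, against 0.1054 m when I first gripped it. It looks upright in the final picture.
- **Gripper:** fully open and about 17 cm above the drift.

**Disagreements and gaps:**
- The top and side cameras disagreed by about 5 mm on where the hole was. I used the side camera, checked against the rod seen in it.
- The arm blocked the top camera at both the holder and the stand.
- The network's "core" hit in the top camera was one of the finished cores, so I did not use it.
- While the nose was low in the barrel there was a 4–6 N sideways load, which I took to be a spring ball, and some of it continued on the way up. I did not confirm the cause.
- I did not measure the dish, brush or finished cores again at the end. Neither the arm nor the drift was moved near them.

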